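# Dispense one brass washer and slide it into the pick-up recess

## Robot

A 6-joint arm with a two-finger parallel gripper is mounted at the origin on the work surface; the furniture and walls round the work are solid. World frame = base frame: x ahead of the robot, y to its left, z up, the work surface at z = 0. Lengths are in m, angles in rad, forces in N, time in s.
With the tool pointing down it reaches from about 0.3 to 1 m from the base axis. Payload 5.1 kg.
Tool frame: the origin (TCP) lies between the finger pads; the fingertips stand 17 mm ahead of it and the grasp point (between the pads) lies 2 mm behind it; z points along the fingers, y is the line along which they close (so a half turn about z gives the same grasp; the last joint's range is limited). The gripper opens to 95 mm and grips with 3 to 60 N. Pads are 20 mm wide; open, the fingers measure 119 mm over their backs; the gripper's body (75 mm by 180 mm) begins 59 mm behind the grasp point.
Start: joints at [1.21, 0.124, 1.65, -0, 1.367, -0.083], TCP at [0.178, 0.625, 0.232] pointing down, gripper open.
Joint ranges: [-2.61, 2.61], [-1.02, 2.33], [0.03, 2.71], [-1.35, 4.49], [0.32, 2.68], [-2.91, 2.91]. Speed limits (rad/s): [2.57, 2.57, 3.14, 3.14, 3.14, 3.14].

## Interface

Orientations are given as a unit quaternion [w, x, y, z].
In Python, from workcell import * gives the robot as it stands.
- The arm moves only by the tool apply_moves, never from a script. Its argument "plan" is text: rows parted by semicolons, each of 7 numbers parted by spaces: the shift along the tool's x, y, z in m, then the turn, a rotation vector about the tool's x, y, z in degrees, then the opening, from 0 (shut) to 1 (fully open). A call has 1 to 8 rows; each row shifts and turns the commanded pose from where the row before left it, along the tool's axes as they then stand; what a row does not reach is not made up. A row lasts 1/12 s, in which the tool goes at most 41.7 mm and 7.16 degrees, less where a joint would pass 70% of its speed; a pose out of reach is approached as far as the arm can. A call is refused whole if a number of a shift passes 0.0417 or a number of a turn 7.16, either way. A call with a gripper value outside its range is refused whole. The fingers move at their own pace and stop on an object; the grip force is fixed at half the most. Time passes only in rows, so rows that do not move let the fingers close. It gives the time, the measured TCP pose, the force, the opening and the grip force at its end, in the units of the state.
- state(): the state, without advancing time (a new reading comes with each control period).
- grab_frame(name): name is "scene" or "top" or "wrist"; returns a dict with "pixels" (400x640x3 uint8, red, green, blue), "fx", "fy", "cx", "cy" (pixels), "dist" ([k1, k2, p1, p2, k3] as OpenCV has them; the pictures are not rectified), "extrinsics" (4x4, takes a point from camera to world coordinates). Camera axes: x right, y up, looking along -z (the intrinsics and any distortion apply to the point x, -y, -z); pixel columns grow to the right and rows downward; lengths in m; the calibration is good to about 2 mm. A picture is of the moment at which its call begins. There is no depth.
- hand_in(): hands the job in; it is judged then, once.
The state is a dict: "clock": time; "joints": joint angles; "joint_vel": joint speeds; "tau": joint torques, N m; "tcp_pos": TCP position; "orientation": TCP orientation; "contact_force": force on the tool from outside, world axes, zero at the start; "torque": the same for the moment, N m; "opening": opening from 0.0 (shut) to 1.0 (fully open); "gripper_force": force on a finger pad.
Only numpy, scipy, OpenCV 4.12 (cv2) and the standard library are available. Lean on these libraries where they do the work, as an engineer would, in place of code of your own. Each camera call takes 0.05 s, during which the arm holds its last target. There are 200 camera calls.

## Task

Two washer feeders stand on the bench. With a fingertip, press the yellow plunger of the feeder that holds the brass washers all the way down once and let it come back up, so that a single brass washer is pushed out on to the track in front. Then nudge that washer sideways along the track with a finger until it drops flat into that feeder's round recess; do not pick it up, let no second washer out, and leave the steel feeder and everything else on the bench alone.

Things in the scene. Friction and masses are not known exactly. Their poses are not given: they have to be found in the camera images.
- brass_feeder: washer feeder with the YELLOW knob, holds the brass washers, fixed. Origin on the bench under its tube's axis; local -x is its front (towards the robot), +y the side of its recess (roughly robot's left), z up. Footprint x -70..+90, y -41..+75 mm. Gear housing behind the tube: x 30..82, y -26..26 mm, top z 62 mm. The knob, at x +61, y 0, is the highest part (z 99 mm). Deck and track top: z 14 mm.
- brass_plunger (a joint): plunger of the brass feeder: 0 = up, 0.024 = fully down (m), pressed straight down on its knob; spring return, about 4 N at rest to 8 N fully down, then a hard stop. A full press drives a blade 42 mm forward through the tube's foot and pushes the lowest washer on to the track; let go, knob and blade return and the next washer drops. Each further full press ejects another.
- brass_plunger_top (a point): middle of the flat top of the brass feeder's yellow round knob, 32 mm across; 99 mm above the bench when up, 75 mm when fully down.
- brass_track (a point): point on the track's floor (z 14 mm), local x -38, y 0 mm, in front of the tube, where the ejected washer comes to rest (within about 4 mm). The level track runs along local y from -39 to +73 mm, open at the -y end, between a front lip (x -61..-57 mm) and a rear lip (x -21..-17 mm, from y +31 mm on), both 3 mm high. A washer slides along it in local +y into the recess.
- brass_recess (a point): middle of the floor of the brass feeder's round recess in the track: 37 mm across, 4 mm deep (floor at z 10 mm), at local x -39, y +48 mm of the feeder. A washer lying in it has its centre 5 mm above this point and stands 6 mm above the track.
- brass_magazine (a point): point on the deck (z 14 mm) on the axis of the brass feeder's clear, open-topped magazine tube (46 mm across at its collar, top at z 60.5 mm, on a 50x50 mm flange). The washers lie in it one on another.
- brass_washer_1_center (a point): centre of the lowest washer in the brass feeder at the start: loose brass spacer washer, 32 mm outside, 15 mm bore, 10 mm thick, about 45 g, smooth (friction about 0.3); its centre is 5 mm above its underside, at z 19 mm at the start.
- brass_washer_2_center (a point): centre of the middle washer in the brass feeder at the start: loose brass spacer washer, 32 mm outside, 15 mm bore, 10 mm thick, about 45 g, smooth (friction about 0.3); its centre is 5 mm above its underside, at z 29 mm at the start.
- brass_washer_3_center (a point): centre of the top washer in the brass feeder at the start: loose brass spacer washer, 32 mm outside, 15 mm bore, 10 mm thick, about 45 g, smooth (friction about 0.3); its centre is 5 mm above its underside, at z 39 mm at the start.
- steel_feeder: an identical feeder that holds the bright steel washers, the one with the BLUE plunger knob; same origin, axes and sizes as the brass feeder. Which of the two stands to the left varies. Not to be operated.
- steel_plunger (a joint): plunger of the steel feeder, 0 = up, 0.024 = fully down (m). To be left alone.
- solvent_bottle: bystander: white pump bottle with a metal dish top, 71 mm across, 140 mm tall, behind on the right; origin at the centre of its underside.
- finger_cots: bystander: white and blue carton, 63x95x45 mm, left of the feeders; origin at the centre of its underside.
- loupe: bystander: black eye loupe, 39 mm across, 31 mm tall, left of the feeders; origin at the centre of its underside.
- gauge_block: bystander: grey steel gauge block, 32x60x14 mm, behind and between the feeders; origin at the centre of its underside.
- tweezers_blue: bystander: steel tweezers lying flat, 125 mm long, 10 mm high, in front on the left; origin at the centre of its underside.

How it is judged:
By the outcome, as a careful person would: the job done as asked, in the order asked, and still so for the second after the job is handed in, with the robot touching nothing.
It also fails if it takes over 48 s, if anything falls off the work surface, if the arm or the gripper's body presses on something with over 40 N, if the wrist force passes 120 N, or if a joint passes its speed limit or range.

## Working session

There is one attempt and no reset: what is moved stays moved. The work goes in short steps, Python scripts to look and compute and a tool call to move; the robot and the scene stay as the last step left them, time stands still between calls to the robot, and variables do not carry over. Pictures are saved under pics/ and viewed, at most 10 in all, crops included, and the job is handed in when it is done.

Besides the shell and the picture viewer there is one more tool, called after ">>>" as a command line: name --argument value ..., lists and objects as JSON in quotes. apply_moves: Moves the arm, as the interface text tells. Its arguments: {"type":"object","properties":{"plan":{"type":"string"}},"required":["plan"]}

```bash
mkdir -p pics; cat > h.py <<'E'
from workcell import *
import numpy as np, cv2, pickle
def snap(n,f):
    d=grab_frame(n); cv2.imwrite(f'pics/{f}.png',d['pixels'][:,:,::-1]); pickle.dump(d,open(f'pics/{f}.pkl','wb')); return d
def ld(f): return pickle.load(open(f'pics/{f}.pkl','rb'))
def ray(d,u,v):
    K=np.array([[d['fx'],0,d['cx']],[0,d['fy'],d['cy']],[0,0,1.]])
    p=cv2.undistortPoints(np.array([[[u,v]]],float),K,np.array(d['dist'],float))[0,0]
    E=np.array(d['extrinsics']); return E[:3,3],E[:3,:3]@np.array([p[0],-p[1],-1])
def atz(d,u,v,z):
    o,r=ray(d,u,v); return o+r*(z-o[2])/r[2]
def proj(d,P):
    E=np.array(d['extrinsics']); c=E[:3,:3].T@(np.array(P)-E[:3,3])
    K=np.array([[d['fx'],0,d['cx']],[0,d['fy'],d['cy']],[0,0,1.]])
    return cv2.projectPoints(np.array([[c[0],-c[1],-c[2]]]),np.zeros(3),np.zeros(3),K,np.array(d['dist'],float))[0][0,0]
E
python3 - <<'E'
from h import *
a=snap('top','t0');b=snap('scene','s0')
for d in(a,b):print(np.round(d['extrinsics'],3),d['fx'],d['dist'])
s=state();print(s['clock'],s['tcp_pos'],s['orientation'],s['contact_force'])
E
```

```text
[[ 0.021  0.987 -0.16   0.298]
 [-1.     0.023  0.011  0.032]
 [ 0.015  0.16   0.987  1.358]
 [ 0.     0.     0.     1.   ]] 494.90233743029603 [0.03294696 0.         0.         0.         0.        ]
[[ 0.83   0.412 -0.376  0.045]
 [-0.558  0.631 -0.538 -0.67 ]
 [ 0.015  0.657  0.754  1.047]
 [ 0.     0.     0.     1.   ]] 470.35264411930996 [-0.0903518  0.         0.         0.         0.       ]
0.1 [0.17808218 0.62457275 0.23052351] [-2.09476035e-04  1.38441962e-01  9.90370116e-01 -9.00935118e-04] [ 0.18826485 -1.64208243 -0.15096951]
```

View pics/t0.png

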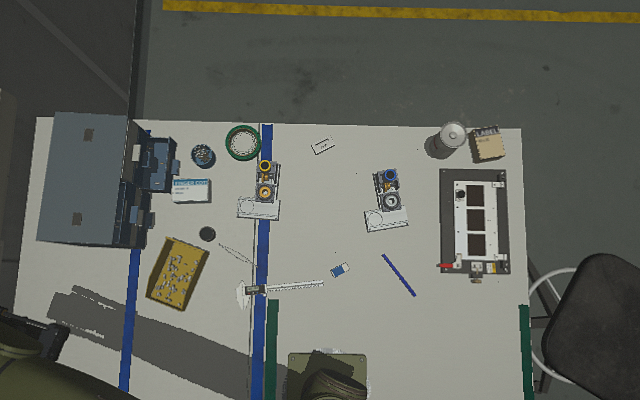

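View pics/s0.png

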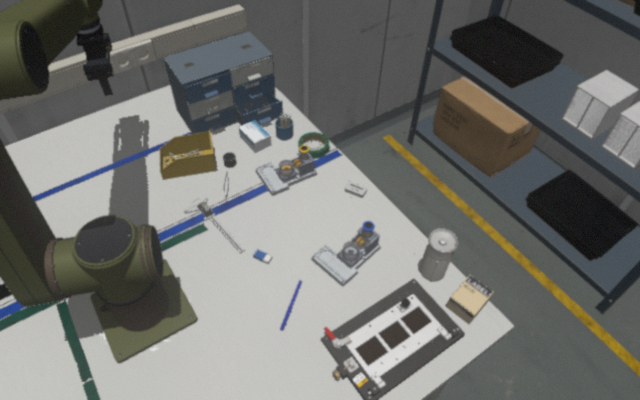

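The top view shows the brass feeder on the left, with its yellow knob near (265,166), tube near (265,190) and recess near (246,205). The blue-knobbed steel feeder is near (390,175). I'll enlarge the brass feeder.

```bash
python3 - <<'E'
from h import *
d=ld('t0');c=d['pixels'][145:230,225:295,::-1];c=cv2.resize(c,None,fx=7,fy=7,interpolation=cv2.INTER_CUBIC);cv2.imwrite('pics/c0.png',c)
E
```

```text
(no output)
```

View pics/c0.png

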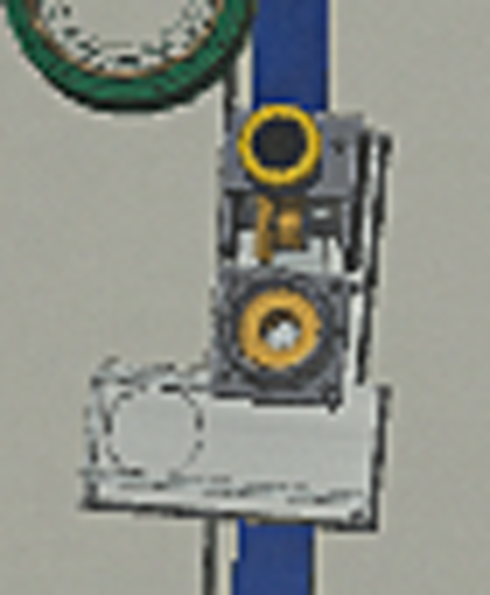

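The crop shows the knob centre at (281,144), washer bore at (279,329), recess centre at (154,428), and front deck corners at (86,505) and (377,524).

```bash
python3 - <<'E'
from h import *
from scipy.optimize import least_squares
d=ld('t0')
f=lambda x,y:((x+.5)/7-.5+225,(y+.5)/7-.5+145)
L=np.array([[.061,0,.099],[0,0,.044],[-.039,.048,.012],[-.07,.075,.007],[-.07,-.041,.007]])
px=[(281,144),(279,329),(154,428),(86,506),(377,525)]
W=np.array([atz(d,*f(*p),l[2]) for p,l in zip(px,L)]);print(W.round(4))
def T(q):
    c,s=np.cos(q[2]),np.sin(q[2]);return L[:,:2]@np.array([[c,s],[-s,c]])+q[:2]
r=least_squares(lambda q:(T(q)-W[:,:2]).ravel(),[.5,.1,0]);print(r.x,np.degrees(r.x[2]));print((T(r.x)-W[:,:2]).round(4))
s=state();print(s['joints'])
from scipy.spatial.transform import Rotation as R
o=s['orientation'];print(R.from_quat([*o[1:],o[0]]).as_matrix().round(3))
E
```

```text
[[0.5818 0.1722 0.099 ]
 [0.5215 0.1762 0.044 ]
 [0.4865 0.2269 0.012 ]
 [0.4559 0.2527 0.007 ]
 [0.4509 0.1389 0.007 ]]
[ 0.52203363  0.1757447  -0.05183526] -2.969941379687391
[[ 0.0012  0.0004]
 [ 0.0005 -0.0004]
 [-0.001  -0.0012]
 [ 0.0002  0.0016]
 [-0.0009 -0.0004]]
[ 1.21041133e+00  1.24443503e-01  1.65151051e+00  1.31342393e-05
  1.36748853e+00 -8.26114379e-02]
[[-0.962  0.274 -0.001]
 [ 0.274  0.962 -0.002]
 [ 0.    -0.002 -1.   ]]
```

Every point fits the given sizes within 2 mm, so the feeder origin is (0.522, 0.176) with a yaw of -3°. I'll shut the gripper, square it to the feeder and move toward the knob.

>>> apply_moves --plan "0 -0.03 0 0 0 -6.45 0; 0 -0.03 0 0 0 -6.45 0; 0 -0.035 0 0 0 0 0; 0 -0.035 0 0 0 0 0; -0.01 -0.035 0 0 0 0 0; -0.02 -0.035 0 0 0 0 0; -0.028 -0.028 0 0 0 0 0; -0.028 -0.028 0 0 0 0 0"

```text
clock: 0.77
tcp_pos: [0.2405, 0.3646, 0.2312]
orientation: [0.0, 0.025, 1.0, 0.0]
contact_force: [0.3, 0.2, 0.3]
opening: 0.497
gripper_force: 0.0
```

```bash
cat >> h.py <<'E'
from scipy.spatial.transform import Rotation as R
O=np.array([.5220,.1757]);Y=-.0518
def rep(l=None,tipz=None,yaw=Y):
    s=state();o=s['orientation'];M=R.from_quat([*o[1:],o[0]]).as_matrix();p=np.array(s['tcp_pos'])
    c,n=np.cos(Y),np.sin(Y);A=np.array([[c,-n],[n,c]])
    print('t',s['clock'],'tip',(p+.017*M[:,2]).round(4),'local',(A.T@(p[:2]-O)).round(4),'F',np.round(s['contact_force'],1),'op',round(float(s['opening']),3),'tooly yaw',np.degrees(np.arctan2(-M[0,1],M[1,1])).round(2),'zax',M[:,2].round(3))
    if l is not None:
        t=np.array([*(O+A@np.array(l)),tipz+.017]); print('move in tool axes',(M.T@(t-p)).round(4))
E
python3 -c "
from h import *
rep([.061,0],.125)"
```

```text
t 0.7667 tip [0.2405 0.3646 0.2142] local [-0.2909  0.1741] F [0.3 0.2 0.3] op 0.497 tooly yaw -2.9 zax [ 0.  0. -1.]
move in tool axes [-0.3517 -0.1745  0.0893]
```

>>> apply_moves --plan "-0.036 -0.016 0 0 0 0 0; -0.036 -0.016 0 0 0 0 0; -0.036 -0.016 0 0 0 0 0; -0.036 -0.016 0 0 0 0 0; -0.036 -0.016 0 0 0 0 0; -0.036 -0.016 0 0 0 0 0; -0.036 -0.016 0 0 0 0 0; 0 0 0 0 0 0 0"

```text
clock: 1.43
tcp_pos: [0.4908, 0.238, 0.2309]
orientation: [0.0, 0.029, 1.0, -0.001]
contact_force: [-1.3, -0.0, -0.7]
opening: 0.009
gripper_force: 0.0
```

```bash
python3 -c "
from h import *
rep([.061,0],.125)"
```

```text
t 1.4333 tip [0.4908 0.2379 0.2139] local [-0.0344  0.0606] F [-1.3 -0.  -0.7] op 0.009 tooly yaw -3.32 zax [ 0.001 -0.002 -1.   ]
move in tool axes [-0.0957 -0.0598  0.0891]
```

>>> apply_moves --plan "-0.03 -0.02 0 0 0 0 0; -0.03 -0.02 0 0 0 0 0; -0.025 -0.015 0.015 0 0 0 0; 0 0 0.03 0 0 0 0; 0 0 0.03 0 0 0 0; 0 0 0 0 0 0 0; 0 0 0 0 0 0 0; 0 0 0 0 0 0 0"

```text
clock: 2.1
tcp_pos: [0.5687, 0.1824, 0.158]
orientation: [0.001, 0.026, 1.0, 0.0]
contact_force: [0.5, -0.2, 0.6]
opening: 0.004
gripper_force: 0.0
```

```bash
python3 -c "
from h import *
rep([.061,0],.1)
d=snap('wrist','w1');print(np.round(d['extrinsics'],3))
print(proj(d,[.5829,.1726,.099]))"
```

```text
t 2.1 tip [0.5687 0.1824 0.141 ] local [0.0463 0.0091] F [ 0.5 -0.2  0.6] op 0.004 tooly yaw -2.98 zax [ 0.001  0.    -1.   ]
move in tool axes [-0.0147 -0.0091  0.041 ]
[[ 0.052 -0.96  -0.275  0.491]
 [ 0.999  0.051  0.013  0.185]
 [ 0.001 -0.275  0.961  0.31 ]
 [ 0.     0.     0.     1.   ]]
[308.82183492 246.97332355]
```

View pics/w1.png

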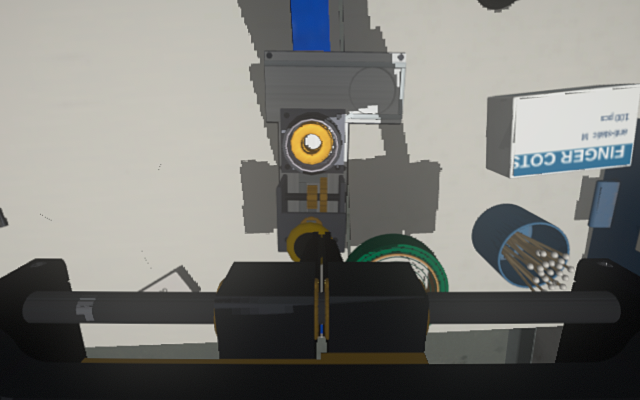

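The wrist view shows the knob at about (308,243) against a prediction of (309,247), the washer stack at (313,143) and the recess at (374,90). The fingers are just short of the knob, as computed.

>>> apply_moves --plan "-0.0145 -0.009 0.01 0 0 0 0; 0 0 0.02 0 0 0 0; 0 0 0 0 0 0 0; 0 0 0 0 0 0 0; 0 0 0 0 0 0 0"

```text
clock: 2.57
tcp_pos: [0.5831, 0.1727, 0.1287]
orientation: [0.001, 0.026, 1.0, 0.0]
contact_force: [-0.0, -0.3, -0.1]
opening: 0.003
gripper_force: 0.0
```

```bash
python3 -c "
from h import *
rep([.061,0],.075)
d=ld('w1')
print(atz(d,374,90,.012),atz(d,313,143,.044),atz(d,265,52,.014),atz(d,405,53,.014))
c,s=np.cos(Y),np.sin(Y)
for l in ([-.039,.048],[0,0],[-.07,-.041],[-.07,.075]): print(O+np.array([c*l[0]-s*l[1],s*l[0]+c*l[1]]))"
```

```text
t 2.5667 tip [0.5831 0.1727 0.1117] local [0.0611 0.0001] F [-0.  -0.3 -0.1] op 0.003 tooly yaw -2.99 zax [ 0.002  0.001 -1.   ]
move in tool axes [ 0.0002 -0.0002  0.0367]
[0.48582672 0.22885868 0.012     ] [0.52230554 0.17771677 0.044     ] [0.45271615 0.1433481  0.014     ] [0.45913597 0.25333516 0.014     ]
[0.4855376  0.22565491]
[0.522  0.1757]
[0.44997104 0.13837937]
[0.45597716 0.25422378]
```

>>> apply_moves --plan "0 0 0.01 0 0 0 0; 0 0 0.008 0 0 0 0; 0 0 0.006 0 0 0 0; 0 0 0.006 0 0 0 0; 0 0 0.004 0 0 0 0; 0 0 0 0 0 0 0; 0 0 0 0 0 0 0"

```text
clock: 3.15
tcp_pos: [0.5843, 0.1728, 0.0948]
orientation: [0.002, 0.026, 1.0, 0.001]
contact_force: [0.3, 0.6, 7.0]
opening: 0.0
gripper_force: 3.5
```

```bash
python3 -c "
from h import *
rep([.061,0],.075)"
```

```text
t 3.15 tip [0.5844 0.1728 0.0778] local [0.0624 0.0003] F [0.3 0.6 7. ] op 0.0 tooly yaw -3.01 zax [ 0.005  0.001 -1.   ]
move in tool axes [ 0.0014 -0.0004  0.0028]
```

The force is 7 N, with about 3 mm left to the stop.

>>> apply_moves --plan "0 0 0.002 0 0 0 0; 0 0 0.002 0 0 0 0; 0 0 0 0 0 0 0; 0 0 0 0 0 0 0"

```text
clock: 3.48
tcp_pos: [0.5845, 0.1728, 0.0922]
orientation: [0.002, 0.026, 1.0, 0.001]
contact_force: [-1.9, -0.2, 12.8]
opening: 0.006
gripper_force: 6.3
```

>>> apply_moves --plan "0 0 0.0015 0 0 0 0; 0 0 0 0 0 0 0; 0 0 0 0 0 0 0"

```text
clock: 3.73
tcp_pos: [0.5846, 0.1729, 0.0921]
orientation: [0.002, 0.026, 1.0, 0.001]
contact_force: [-5.1, -1.1, 19.3]
opening: 0.01
gripper_force: 9.4
```

The plunger is at its hard stop: z isn't changing and the force is 19 N. I'll let it come back up slowly and look.

>>> apply_moves --plan "0 0 -0.006 0 0 0 0; 0 0 -0.01 0 0 0 0; 0 0 -0.015 0 0 0 0; 0 0 -0.02 0 0 0 0; 0 0 -0.02 0 0 0 0; 0 0 -0.02 0 0 0 0; 0 0 0 0 0 0 0; 0 0 0 0 0 0 0"

```text
clock: 4.4
tcp_pos: [0.5828, 0.1722, 0.1789]
orientation: [0.001, 0.026, 1.0, 0.0]
contact_force: [0.0, 0.2, -0.1]
opening: 0.005
gripper_force: 0.0
```

```bash
python3 -c "
from h import *
rep([-.04,-.05],.12)
d=snap('wrist','w2')
cv2.imwrite('pics/w2c.png',cv2.resize(d['pixels'][20:290,200:460,::-1],None,fx=2,fy=2,interpolation=cv2.INTER_CUBIC))"
```

```text
t 4.4 tip [0.5828 0.1722 0.1619] local [ 0.0609 -0.0003] F [ 0.   0.2 -0.1] op 0.005 tooly yaw -3.01 zax [ 0.002  0.    -1.   ]
move in tool axes [ 0.1009 -0.0498  0.0417]
```

View pics/w2c.png

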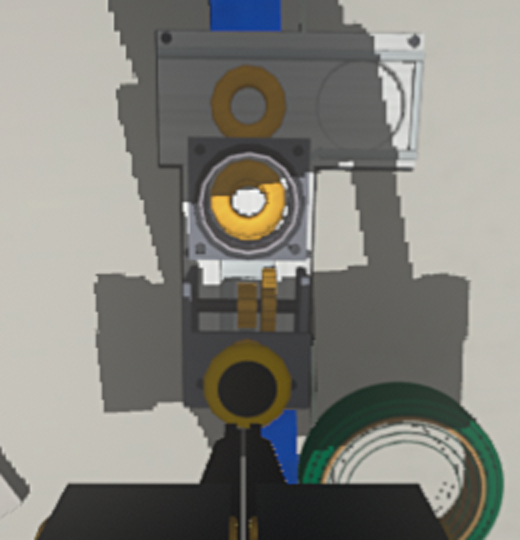

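The press released one brass washer on to the track, at crop (248,104) = pixel (324,72). The recess is at (380,73) and the knob is back up. Next I'll take the finger round to the -y side of the washer.

```bash
python3 -c "
from h import *
d=ld('w2');c,s=np.cos(Y),np.sin(Y);A=np.array([[c,-s],[s,c]])
for u,v,z in((324,72,.024),(380.5,73,.014),(324,120.5,.034),(279,38,.014),(412,39.5,.014)): print((A.T@(atz(d,u,v,z)[:2]-O)).round(4))"
```

```text
[-0.0386  0.0013]
[-0.0385  0.0496]
[0.     0.0012]
[-0.0662 -0.0362]
[-0.0651  0.0748]
```

>>> apply_moves --plan "0.025 -0.012 0 0 0 0 0; 0.025 -0.012 0 0 0 0 0; 0.025 -0.012 0 0 0 0 0; 0.025 -0.012 0 0 0 0 0; 0 0 0.03 0 0 0 0; 0 0 0.02 0 0 0 0; 0 0 0 0 0 0 0; 0 0 0 0 0 0 0"

```text
clock: 5.12
tcp_pos: [0.478, 0.1291, 0.1255]
orientation: [-0.003, 0.026, 1.0, -0.001]
contact_force: [-0.5, 0.3, -0.0]
opening: 0.002
gripper_force: 0.0
```

```bash
python3 -c "
from h import *
rep([-.04,-.047],.0165)"
```

```text
t 5.1167 tip [0.4779 0.1291 0.1085] local [-0.0415 -0.0488] F [-0.5  0.3 -0. ] op 0.002 tooly yaw -3.02 zax [-0.006 -0.001 -1.   ]
move in tool axes [-0.0021  0.0019  0.092 ]
```

>>> apply_moves --plan "0 0 0.03 0 0 0 0; 0 0 0.03 0 0 0 0; 0 0 0.015 0 0 0 0; 0 0 0.008 0 0 0 0; 0 0 0.003 0 0 0 0; 0 0 0 0 0 0 0; 0 0 0 0 0 0 0; 0 0 0 0 0 0 0"

```text
clock: 5.78
tcp_pos: [0.4815, 0.1297, 0.0439]
orientation: [0.002, 0.026, 1.0, 0.0]
contact_force: [0.4, 0.3, 0.2]
opening: 0.008
gripper_force: 0.0
```

```bash
python3 -c "
from h import *
rep([-.04,-.045],.0165)
snap('wrist','w3')"
```

```text
t 5.7833 tip [0.4815 0.1297 0.0269] local [-0.0381 -0.048 ] F [0.4 0.3 0.2] op 0.008 tooly yaw -3.01 zax [ 0.003  0.    -1.   ]
move in tool axes [0.0019 0.003  0.0104]
```

View pics/w3.png

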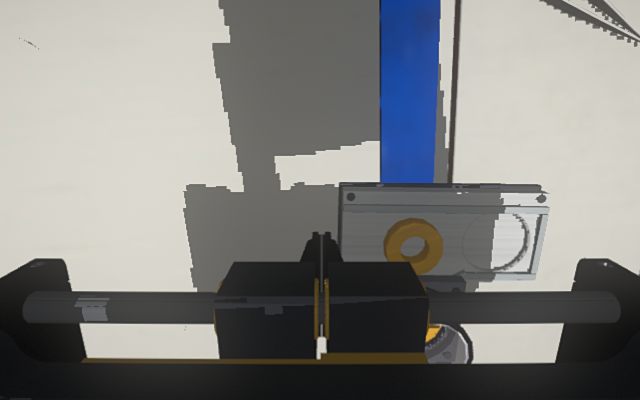

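The fingertip stands beside the open -y end of the track, at about (322,245). The washer is at (413,246) and the recess at (495,240). I'll lower the finger and push.

>>> apply_moves --plan "0.0015 0 0.005 0 0 0 0; 0 0 0.0045 0 0 0 0; 0 0.004 0 0 0 0 0; 0 0.006 0 0 0 0 0; 0 0.006 0 0 0 0 0; 0 0 0 0 0 0 0; 0 0 0 0 0 0 0; 0 0 0 0 0 0 0"

```text
clock: 6.5
tcp_pos: [0.4795, 0.1457, 0.0327]
orientation: [0.0, 0.026, 1.0, -0.0]
contact_force: [0.6, 0.5, 0.4]
opening: 0.009
gripper_force: 0.0
```

```bash
python3 -c "
from h import *
rep([-.04,.02],.017)"
```

```text
t 6.5 tip [0.4795 0.1457 0.0157] local [-0.0409 -0.0322] F [0.6 0.5 0.4] op 0.009 tooly yaw -2.99 zax [ 0. -0. -1.]
move in tool axes [-0.0009  0.0522 -0.0013]
```

>>> apply_moves --plan "0 0.003 -0.001 0 0 0 0; 0 0.004 0 0 0 0 0; 0 0.004 0 0 0 0 0; 0 0.004 0 0 0 0 0; 0 0.004 0 0 0 0 0; 0 0.004 0 0 0 0 0; 0 0.004 0 0 0 0 0; 0 0.004 0 0 0 0 0"

```text
clock: 7.17
tcp_pos: [0.481, 0.1769, 0.0337]
orientation: [0.0, 0.026, 1.0, -0.0]
contact_force: [0.3, -0.3, -0.3]
opening: 0.009
gripper_force: 0.2
```

>>> apply_moves --plan "0 0.003 0 0 0 0 0; 0 0.003 0 0 0 0 0; 0 0.003 0 0 0 0 0; 0 0.002 0 0 0 0 0; 0 0 0 0 0 0 0; 0 0 0 0 0 0 0"

```text
clock: 7.67
tcp_pos: [0.4816, 0.1876, 0.0336]
orientation: [-0.0, 0.026, 1.0, 0.0]
contact_force: [0.6, 0.3, -0.4]
opening: 0.005
gripper_force: 0.0
```

```bash
python3 -c "
from h import *
rep([-.04,.02],.017)
d=snap('wrist','w4')
cv2.imwrite('pics/w4c.png',cv2.resize(d['pixels'][150:320,260:480,::-1],None,fx=3,fy=3,interpolation=cv2.INTER_CUBIC))"
```

```text
t 7.6667 tip [0.4816 0.1876 0.0166] local [-0.041   0.0098] F [ 0.6  0.3 -0.4] op 0.005 tooly yaw -3.01 zax [-0.  0. -1.]
move in tool axes [-0.001   0.0102 -0.0004]
```

View pics/w4c.png

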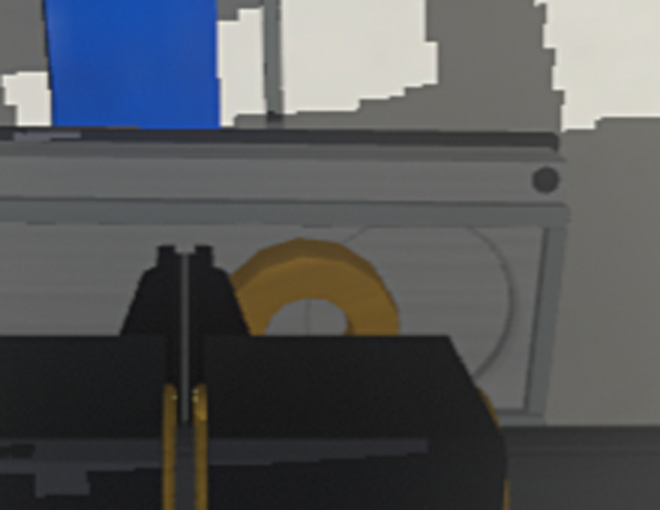

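The washer (crop x≈310) is moving along the track and is still short of the recess centre (crop x≈430), so about 20–25 mm remains.

>>> apply_moves --plan "0 0.003 0 0 0 0 0; 0 0.003 0 0 0 0 0; 0 0.003 0 0 0 0 0; 0 0.003 0 0 0 0 0; 0 0.002 0 0 0 0 0; 0 0 0 0 0 0 0; 0 0 0 0 0 0 0"

```text
clock: 8.3
tcp_pos: [0.4823, 0.2016, 0.0336]
orientation: [-0.0, 0.026, 1.0, 0.0]
contact_force: [-0.3, 0.7, 0.2]
opening: 0.006
gripper_force: 0.0
```

```bash
python3 -c "
from h import *
rep([-.04,.026],.017)
d=snap('wrist','w5')
cv2.imwrite('pics/w5c.png',cv2.resize(d['pixels'][150:320,260:480,::-1],None,fx=3,fy=3,interpolation=cv2.INTER_CUBIC))"
```

```text
t 8.3 tip [0.4823 0.2016 0.0166] local [-0.041   0.0238] F [-0.3  0.7  0.2] op 0.006 tooly yaw -3.0 zax [-0.  0. -1.]
move in tool axes [-0.001   0.0022 -0.0004]
```

View pics/w5c.png

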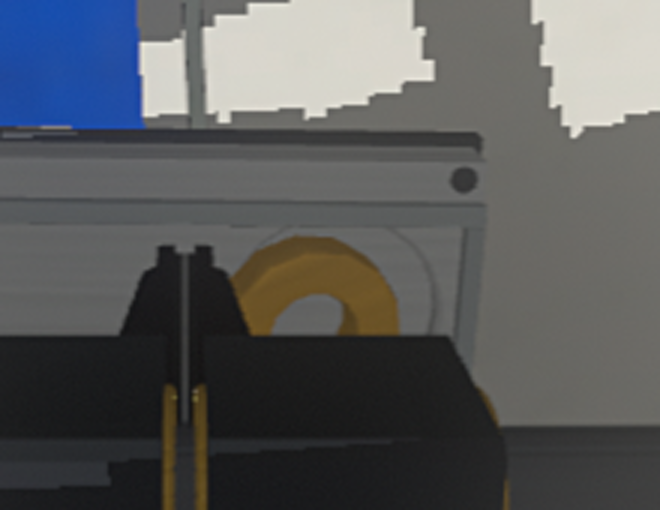

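The washer is over the recess, perhaps starting to tip. Its right edge (400) is about 6–8 mm short of the recess's far rim (437).

>>> apply_moves --plan "0 0.002 0 0 0 0 0; 0 0.002 0 0 0 0 0; 0 0.002 0 0 0 0 0; 0 0 0 0 0 0 0; 0 0 0 0 0 0 0"

```text
clock: 8.77
tcp_pos: [0.4827, 0.2075, 0.0337]
orientation: [0.0, 0.026, 1.0, 0.0]
contact_force: [0.2, -0.0, -0.7]
opening: 0.008
gripper_force: 0.0
```

```bash
python3 -c "
from h import *
rep([-.04,.026],.017)
d=snap('wrist','w6')
cv2.imwrite('pics/w6c.png',cv2.resize(d['pixels'][150:320,260:480,::-1],None,fx=3,fy=3,interpolation=cv2.INTER_CUBIC))"
```

```text
t 8.7667 tip [0.4827 0.2075 0.0167] local [-0.0409  0.0298] F [ 0.2 -0.  -0.7] op 0.008 tooly yaw -3.01 zax [ 0.  0. -1.]
move in tool axes [-0.0009 -0.0038 -0.0003]
```

View pics/w6c.png

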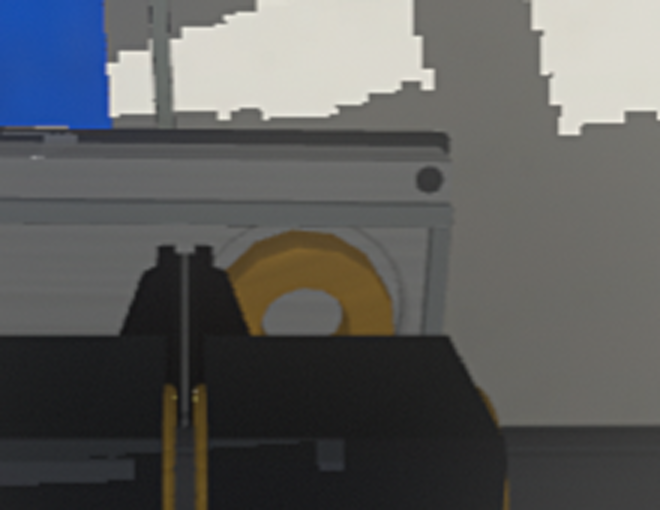

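The washer edge is now almost concentric with the rim, and its outline has shrunk toward the image centre, so it has probably dropped. I'll nudge gently and watch the force to confirm.

>>> apply_moves --plan "0 0.001 0 0 0 0 0; 0 0.001 0 0 0 0 0; 0 0 0 0 0 0 0"

```text
clock: 9.07
tcp_pos: [0.4827, 0.2095, 0.0336]
orientation: [-0.0, 0.026, 1.0, -0.0]
contact_force: [0.2, 0.6, 0.0]
opening: 0.004
gripper_force: 0.0
```

```bash
python3 -c "
from h import *
snap('wrist','w7')
c,s=np.cos(Y),np.sin(Y)
for f in('w4','w5','w6','w7'):
    d=ld(f);h=cv2.cvtColor(d['pixels'],cv2.COLOR_RGB2HSV);r=slice(215,262)
    m=(h[r,325:420,1]>100)&(h[r,325:420,0]>10)&(h[r,325:420,0]<35)
    v,u=np.nonzero(m);T=d['extrinsics'];cy=(np.array([[c,s],[-s,c]])@(T[:2,3]-O))
    print(f,'u',u.min()+325,u.max()+325,'v',v.min()+215,m.sum(),cy.round(4))
    for z in(.02,.024):
        p=atz(d,u.max()+325.5,255,z)[:2]-O; print('  right edge local y',z,(s*-1*p[0]+c*p[1]).round(4))
"
```

```text
w4 u 336 392 v 230 1158 [-0.1187  0.0087]
  right edge local y 0.02 0.0455
  right edge local y 0.024 0.0446
w5 u 336 392 v 229 1213 [-0.1186  0.0227]
  right edge local y 0.02 0.0596
  right edge local y 0.024 0.0587
w6 u 335 390 v 227 1194 [-0.1186  0.0287]
  right edge local y 0.02 0.0645
  right edge local y 0.024 0.0636
w7 u 335 390 v 227 1190 [-0.1186  0.0307]
  right edge local y 0.02 0.0665
  right edge local y 0.024 0.0656
```

The outline shrank between w5 and w6 and the washer then moved within the recess's 5 mm of play, which fits it having dropped. I'll back off, lift and look.

>>> apply_moves --plan "0 -0.005 0 0 0 0 0; 0 -0.01 0 0 0 0 0; 0 0 -0.02 0 0 0 0; 0 0 -0.04 0 0 0 0; 0 0 -0.04 0 0 0 0; 0.02 0 -0.02 0 0 0 0; 0.03 0 0 0 0 0 0; 0 0 0 0 0 0 0"

```text
clock: 9.78
tcp_pos: [0.4296, 0.1966, 0.1549]
orientation: [0.0, 0.026, 1.0, 0.0]
contact_force: [0.2, 0.3, -0.2]
opening: 0.001
gripper_force: 0.0
```

```bash
python3 -c "
from h import *
rep()
d=snap('wrist','w8');s=snap('scene','s8');t=snap('top','t8')
a=cv2.resize(d['pixels'][120:300,230:490],None,fx=2,fy=2,interpolation=cv2.INTER_CUBIC)
a=cv2.resize(d['pixels'],(480,300),interpolation=cv2.INTER_AREA)
b=cv2.resize(s['pixels'][140:200,245:325],(400,300),interpolation=cv2.INTER_CUBIC)
c=cv2.resize(t['pixels'][145:230,225:295],(240,291),interpolation=cv2.INTER_CUBIC)
o=np.zeros((600,640,3),np.uint8);o[:300,:480]=a;o[300:,:400]=b;o[300:591,400:]=c
cv2.imwrite('pics/fin.png',o[:,:,::-1])"
```

```text
t 9.7833 tip [0.4297 0.1967 0.1379] local [-0.0933  0.0161] F [ 0.2  0.3 -0.2] op 0.001 tooly yaw -2.99 zax [ 0.001  0.001 -1.   ]
```

View pics/fin.png

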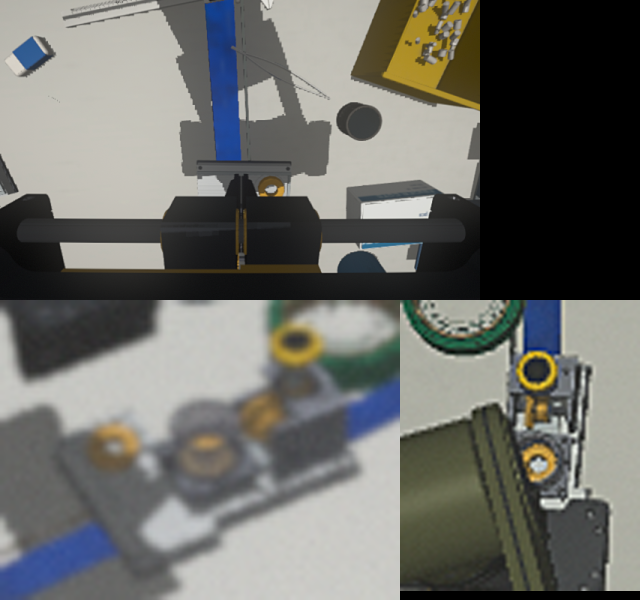

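The washer appears within the recess rim, but its height isn't clear. I'll measure that from two unobstructed wrist views with some parallax, fitting numerically.

>>> apply_moves --plan "-0.03 0.02 -0.01 0 0 0 0; -0.03 0.02 0 0 0 0 0; -0.03 0.02 0 0 0 0 0; -0.03 0.01 0 0 0 0 0; -0.03 0 0 0 0 0 0; 0 0 0 0 0 0 0; 0 0 0 0 0 0 0"

```text
clock: 10.52
tcp_pos: [0.5867, 0.2584, 0.1617]
orientation: [-0.001, 0.027, 1.0, -0.001]
contact_force: [-0.7, -0.4, -0.3]
opening: 0.002
gripper_force: 0.0
```

```bash
python3 -c "
from h import *
rep(); snap('wrist','v1')"
```

```text
t 10.5167 tip [0.5867 0.2584 0.1447] local [0.0603 0.0859] F [-0.7 -0.4 -0.3] op 0.002 tooly yaw -3.1 zax [-0.003 -0.001 -1.   ]
```

>>> apply_moves --plan "0 -0.03 0 0 0 0 0; 0 -0.03 0 0 0 0 0; 0 -0.03 0 0 0 0 0; 0 -0.02 0 0 0 0 0; 0 0 0 0 0 0 0; 0 0 0 0 0 0 0; 0 0 0 0 0 0 0"

```text
clock: 11.15
tcp_pos: [0.5792, 0.1497, 0.1636]
orientation: [-0.0, 0.026, 1.0, 0.0]
contact_force: [-0.4, 0.4, -0.2]
opening: 0.006
gripper_force: 0.0
```

```bash
cat > fit.py <<'E'
from h import *
from scipy.optimize import least_squares
rep(); snap('wrist','v2')
c,s=np.cos(Y),np.sin(Y);A=np.array([[c,-s],[s,c]])
def mask(f,l):
    d=ld(f);h=cv2.cvtColor(d['pixels'],cv2.COLOR_RGB2HSV)
    m=((h[...,1]>90)&(h[...,0]>8)&(h[...,0]<35)).astype(np.uint8)
    u,v=proj(d,[*(O+A@np.array(l)),.02]); k=np.zeros_like(m);cv2.circle(k,(int(u),int(v)),27,1,-1)
    n,lab,st,_=cv2.connectedComponentsWithStats(m*k);i=1+np.argmax(st[1:,4])
    hull=cv2.convexHull(np.argwhere(lab==i)[:,::-1].astype(np.int32));q=np.zeros_like(m);cv2.fillConvexPoly(q,hull,1)
    return d,q.sum(),np.argwhere(q)[:,::-1].mean(0),(u,v)
a=np.linspace(0,2*np.pi,60)
def sil(d,p):
    P=np.array([proj(d,[p[0]+.016*np.cos(t),p[1]+.016*np.sin(t),p[2]+z]) for z in(-.005,.005) for t in a])
    h=cv2.convexHull(P.astype(np.float32));M=cv2.moments(h);return np.array([M['m10'],M['m01']])/M['m00'],M['m00']
def fit(fs,l):
    D=[mask(f,l) for f in fs]
    for x in D:print(x[1],x[2].round(1),np.round(x[3],1))
    fn=lambda p:np.concatenate([sil(x[0],p)[0]-x[2] for x in D])
    r=least_squares(fn,[*(O+A@np.array(l)),.018],x_scale=.01,diff_step=1e-3)
    print(fs,'local',(A.T@(r.x[:2]-O)).round(4),'zc',r.x[2].round(4),'res',r.fun.round(2),[ (sil(x[0],r.x)[1]).round() for x in D])
fit(['v1','v2'],[-.039,.049])
fit(['w1','w2'],[-.0,.0]) if 0 else None
E
python3 fit.py
```

```text
t 11.15 tip [0.5792 0.1497 0.1466] local [ 0.0584 -0.023 ] F [-0.4  0.4 -0.2] op 0.006 tooly yaw -3.02 zax [-0.     0.001 -1.   ]
1276 [279.4  72.4] [275.7  72. ]
1283 [414.3  75.1] [412.3  74.1]Traceback (most recent call last):
  File "fit.py", line 22, in <module>
    fit(['v1','v2'],[-.039,.049])
    ~~~^^^^^^^^^^^^^^^^^^^^^^^^^^
  File "fit.py", line 21, in fit
    print(fs,'local',(A.T@(r.x[:2]-O)).round(4),'zc',r.x[2].round(4),'res',r.fun.round(2),[ (sil(x[0],r.x)[1]).round() for x in D])
                                                                                            ^^^^^^^^^^^^^^^^^^^^^^^^
AttributeError: 'float' object has no attribute 'round'
```

```bash
sed -i 's/(sil(x\[0\],r.x)\[1\]).round()/round(sil(x[0],r.x)[1])/; s/rep(); snap.*/rep()/' fit.py; python3 fit.py
```

```text
t 11.2 tip [0.5793 0.15   0.1467] local [ 0.0585 -0.0227] F [ 0.5 -0.1 -0.2] op 0.002 tooly yaw -2.97 zax [-0.  0. -1.]
1276 [279.4  72.4] [275.7  72. ]
1283 [414.3  75.1] [412.3  74.1]
['v1', 'v2'] local [-0.0385  0.0516] zc 0.0147 res [-0.    0.23  0.01 -0.23] [1377, 1410]
```

The washer's centre is at z = 14.7 mm; 15 mm is right for lying in the recess and 19 mm would be on the track. It's within the recess's play, so the job is done.

```bash
python3 -c "
from workcell import *
print(hand_in())"
```

```text
the job is handed in; nothing more can be done
None
```

I pressed the yellow plunger once, nudged the single brass washer into its recess, where its centre measured z = 14.7 mm (15 mm expected when seated), left the steel feeder untouched, and handed the job in at about 11 s; no verdict was returned.

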